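# Colour rod from the tray to the warming rest

### The job

Take the blue glass colour rod out of its compartment in the wooden tray and lay it gently across both notched saddles of the steel warming rest, roughly centred and lying in both notches, ready to be warmed. Put it down rather than letting it drop, let go of it, and leave the yellow and the red rod undisturbed in their compartments.

Things in the scene. Friction and masses are not known exactly. Their poses are not given: they have to be found in the camera images.
- blue_rod_centre (a point): Centre of the blue glass rod (150 mm long, 12 mm thick, about 75 g, loose), half-way up; y along the rod, z up. It lies lengthwise near the middle of one of the three compartments (which one varies) of a fixed open wooden tray; compartments are side by side, each 80 x 190 mm inside, floor 5 mm thick, walls and dividers 5 mm thick, tops 25 mm above the bench. About 30 mm free beside it.
- rest_seat (a point): Middle of the fixed warming rest's seat, 30 mm above the bench, level with the notch floors; z up. Two grey saddles 12 mm thick stand 45 mm to +y and -y of it; their notches have flat floors 30 mm wide (along x) and horns flaring to 52 mm above the bench. A rod in both lies along y. Between the saddles it is free down to 8 mm above the bench. A fixed blowpipe, its top 70 mm up, lies between tray and rest.
- yellow_rod_centre (a point): Centre of the yellow glass rod, 170 mm long (along its y axis), 10 mm thick, loose, in another compartment of the tray. It must stay in its compartment.
- red_rod_centre (a point): Centre of the red glass rod, 130 mm long (along its y axis), 13 mm thick, loose, in another compartment of the tray. It must stay in its compartment.
Things that resemble listed ones, but are neither listed nor needed, are in the scene too. What is shaped like the part that bears blue_rod_centre but pink is not meant.

How it is judged:
By the outcome, as a careful person would: the job done as asked, in the order asked, and still so for the second after the job is handed in, with the robot touching nothing.
It also fails if it takes over 35 s, if anything falls off the work surface, if the arm or the gripper's body presses on something with over 40 N, if the wrist force passes 120 N, or if a joint passes its speed limit or range.

### The arm

A 6-joint arm with a two-finger parallel gripper is mounted at the origin on a cart in front of the work surface, level with it; the furniture and walls round the work are solid. World frame = base frame: x ahead of the robot, y to its left, z up, the work surface at z = 0. Lengths are in m, angles in rad, forces in N, time in s.
With the tool pointing down it reaches from about 0.35 to 0.85 m from the base axis. Payload 8.1 kg.
Tool frame: the origin (TCP) lies on the centre line of the jaws, within the pads' length; the fingertips stand 11 mm ahead of it and the grasp point (between the pads) lies 8 mm behind it (tip_reach is the z of the fingertips in the tool frame, in m); z points along the fingers, y is the direction in which the jaws open and shut (so a half turn about z gives the same grasp; the last joint's range is limited). The gripper opens to 93 mm and grips with 3 to 60 N. Pads are 15 mm wide; open, the fingers measure 128 mm over their backs; the gripper's body (75 mm by 188 mm) begins 65 mm behind the grasp point.
Start: joints at [1.078, 0.13, 1.488, -0, 1.523, -0.085], TCP at [0.238, 0.551, 0.23] pointing down, gripper open.
Joint ranges: [-2.96, 2.96], [-0.89, 2.26], [0.02, 2.5], [-1.34, 4.48], [0, 2.73], [-2.66, 2.66]. Speed limits (rad/s): [2.39, 2.39, 2.79, 3.14, 3.14, 3.14].

### API

Orientations are given as a rotation vector (axis times angle).
In Python, from plant import read_state, read_camera, camera_params, close_job, silhouettes, tip_of, tip_reach gives the robot as it stands.
- The arm moves only by the shell command python3 -m creep 'ROWS' [FORCE]. ROWS is JSON, a list of rows, each a list of 5 numbers: the shift along the tool's x, y, z in m, then the turn about the tool's z in rad, then the closure in counts, from 0 (fully open) to 255 (shut). In form: [[dx, dy, dz, twist, gripper], ...]. A call has 1 to 12 rows; each row shifts and turns the commanded pose from where the row before left it, along the tool's axes as they then stand; what a row does not reach is not made up. A row lasts 1/12 s, in which the tool goes at most 41.7 mm and 7.16 degrees, less where a joint would pass 70% of its speed; a pose out of reach is approached as far as the arm can. A call is refused whole if a number of a shift passes 0.0417 or a number of a turn 0.125, either way. A call with a gripper value outside its range is refused whole. The fingers move at their own pace and stop on an object; FORCE is the grip in N (left out, the last holds). Time passes only in rows, so rows that do not move let the fingers close. It gives the time, the measured TCP pose, the force and the opening at its end, in the units of the state.
- read_state(): the state, without advancing time (a new reading comes with each control period).
- read_camera(name): name is "scene" or "top" or "wrist"; returns the picture (480x640x3 uint8, red, green, blue); there is no depth.
- camera_params(name): a dict with "fov_y" (degrees; the focal length in pixels is half the picture's height over the tangent of half this angle, whatever the lens; pixels are square), "cx", "cy" (the principal point, pixels), "position" and "rotation" of the camera in the world. Camera axes: x right, y down, z forward; pixel columns grow to the right and rows downward; lengths in m; the calibration is good to about 2 mm. A picture is of the moment at which its call begins: read the wrist's pose just before it. camera_params takes no time and is no camera call; for the wrist camera it gives the pose at the moment of the call.
- close_job(): hands the job in, once; it reports no verdict.
Trained networks look in the newest picture that a camera, given by its name, has taken for a name from the list of things; names that differ only in an ending like _2 or _b are one class to them, and where a whole thing is asked for, a point or a joint stands for the part that bears it (a point fixed in the world has none). Each returns a list of dicts, best first, with "confidence" (0 to 1); they miss things now and then, are a little off and sometimes report something else, mostly with a low value. They report only what shows in the picture. A call takes as long as a camera call. They do not tell look-alikes from the thing itself.
- silhouettes(camera, query): "region" (480x640 bool, what is visible of it) and "pixel" ([column, row] in pixels, amid what is visible of it).
- tip_of(camera, query): "pixel" ([column, row] in pixels: a listed point, or the origin of a listed thing).
The state is a dict: "t": time; "q": joint angles; "dq": joint speeds; "joint_torque": joint torques, N m; "tool_pos": TCP position; "orientation": TCP orientation; "force": force on the tool from outside, world axes, zero at the start; "wrist_torque": the same for the moment, N m; "opening": finger opening in m.
Only numpy, scipy, OpenCV 4.12 (cv2) and the standard library are available. Lean on these libraries where they do the work, as an engineer would, in place of code of your own. Each camera call takes 0.05 s, during which the arm holds its last target.

## Working session

There is one attempt and no reset: what is moved stays moved. The work goes in short steps, Python scripts to look and compute and a shell command to move; the robot and the scene stay as the last step left them, time stands still between calls to the robot, and variables do not carry over. Pictures are saved under pics/ and viewed, and the job is handed in when it is done.

```bash
mkdir -p pics; python3 - <<'E'
from plant import *
import cv2
s=read_state(); print({k:s[k] for k in('t','tool_pos','orientation','opening','force')}, tip_reach)
for c in("top","scene"):
    im=read_camera(c); cv2.imwrite(f"pics/{c}0.png",im[:,:,::-1]); print(c,camera_params(c))
E
```

```text
{'t': 0.0, 'tool_pos': array([0.23769702, 0.55032894, 0.2285718 ]), 'orientation': array([-6.35981133e-01, -3.07605929e+00,  2.76142127e-03]), 'opening': 0.092826394920078, 'force': array([0.47117459, 0.05550602, 0.19991542])} 0.011
top {'fov_y': 51.50416410696994, 'cx': 326.75241333832906, 'cy': 230.87877737811144, 'position': array([0.44880817, 0.07930159, 0.95752153]), 'rotation': array([-2.2049103 ,  2.16096786, -0.1431082 ])}
scene {'fov_y': 55.44171744056478, 'cx': 321.2691311660096, 'cy': 242.29582433822458, 'position': array([ 0.03902171, -0.22942788,  0.68951878]), 'rotation': array([-2.11840717,  1.2739449 , -0.4855753 ])}
```

View pics/top0.png

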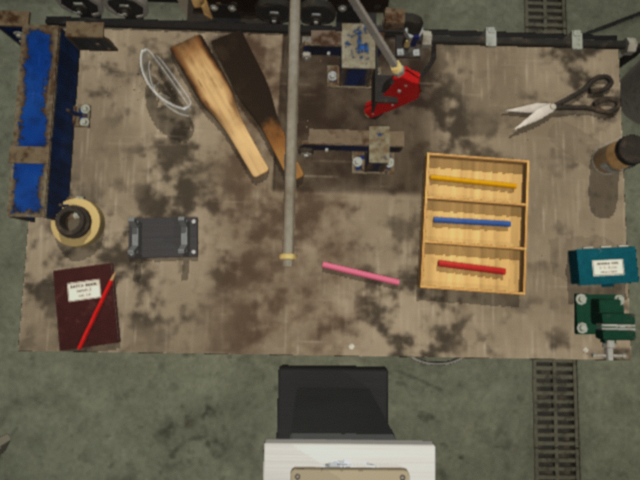

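View pics/scene0.png

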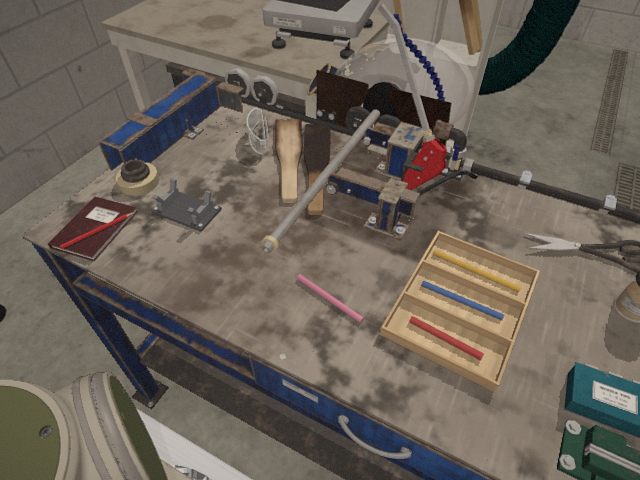

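The top view shows the blue rod in the tray's middle compartment at about (471,222), yellow above it at (473,182) and red below at (471,267). The rest is at (163,238), the blowpipe runs along column 290, and the loose pink decoy is at (360,273). Next I'll locate these.

```bash
cat > h.py <<'E'
from plant import *
import numpy as np, cv2
from scipy.spatial.transform import Rotation as R
def K(p):
    f=240/np.tan(np.radians(p['fov_y'])/2); return np.array([[f,0,p['cx']],[0,f,p['cy']],[0,0,1]])
def ray(p,px):
    d=np.linalg.inv(K(p))@np.array([px[0],px[1],1.]); return p['position'],R.from_rotvec(p['rotation']).apply(d)
def at_z(p,px,z):
    o,d=ray(p,px); return o+d*(z-o[2])/d[2]
def proj(p,X):
    c=R.from_rotvec(p['rotation']).inv().apply(np.asarray(X)-p['position']); u=K(p)@c; return u[:2]/u[2]
E
python3 - <<'E'
from h import *
Z={'blue_rod_centre':.011,'rest_seat':.03,'yellow_rod_centre':.010,'red_rod_centre':.0115}
for c in("top","scene"):
    p=camera_params(c); read_camera(c)
    print(c,"tcp px",proj(p,read_state()['tool_pos']))
    for n,z in Z.items():
        for d in tip_of(c,n)[:2]: print(n,d['confidence'],np.round(d['pixel'],1),np.round(at_z(p,d['pixel'],z),4))
        if n!='rest_seat':
          for d in silhouettes(c,n)[:2]:
            m=d['region'].astype(np.uint8); r=cv2.minAreaRect(cv2.findNonZero(m)); b=cv2.boxPoints(r)
            e=[(b[i]+b[(i+1)%4])/2 for i in range(4)]
            a=(e[0],e[2]) if np.linalg.norm(e[0]-e[2])>np.linalg.norm(e[1]-e[3]) else (e[1],e[3])
            w=[at_z(p,q,z) for q in a]; v=w[1]-w[0]
            print('  sil',d['confidence'],np.round((w[0]+w[1])/2,4),'len',np.linalg.norm(v).round(3),'ang',np.degrees(np.arctan2(v[1],v[0])).round(1))
print(read_state()['t'])
E
```

```text
top tcp px [-31.60256119 428.08607022]
blue_rod_centre 0.86 [470.8 218.7] [ 0.5753 -0.2261  0.011 ]
blue_rod_centre 0.57 [360.  273.9] [ 0.4648 -0.0124  0.011 ]
  sil 0.56 [ 0.5708 -0.2284  0.011 ] len 0.152 ang -91.3
rest_seat 0.82 [159.5 235.4] [0.5285 0.3629 0.03  ]
yellow_rod_centre 0.78 [470.6 181. ] [ 0.6496 -0.2268  0.01  ]
  sil 0.75 [ 0.6497 -0.2306  0.01  ] len 0.172 ang -94.9
red_rod_centre 0.56 [471.9 266.8] [ 0.4824 -0.227   0.0115]
  sil 0.93 [ 0.4829 -0.2244  0.0115] len 0.131 ang -96.0
scene tcp px [-64.6868229  179.69006748]
blue_rod_centre 0.63 [462.7 299.4] [ 0.5724 -0.2323  0.011 ]
blue_rod_centre 0.58 [324.2 293.9] [ 0.4667 -0.0074  0.011 ]
  sil 0.89 [ 0.4642 -0.0178  0.011 ] len 0.152 ang -102.6
  sil 0.62 [ 0.5704 -0.229   0.011 ] len 0.149 ang -92.4
rest_seat 0.96 [181.2 200.9] [0.5251 0.3642 0.03  ]
yellow_rod_centre 0.68 [476.5 271.7] [ 0.6472 -0.2372  0.01  ]
  sil 0.94 [ 0.6501 -0.2336  0.01  ] len 0.168 ang -93.9
  sil 0.35 [0.5358 0.3653 0.01  ] len 0.167 ang -85.9
red_rod_centre 0.76 [444.1 337.9] [ 0.481  -0.2271  0.0115]
  sil 0.9 [ 0.4831 -0.228   0.0115] len 0.13 ang -95.9
  sil 0.26 [ 0.5714 -0.2304  0.0115] len 0.149 ang -93.6
0.9
```

```bash
python3 -m creep '[[0,0,0,0.12,60],[0,0,0,0.12,100],[0,0,0,0.12,140],[0,0,0,0.12,165],[0,0,0,0.12,165],[0,0,0,0.12,165],[0,0,0,0.12,165],[0,0,0,0.12,165],[0,0,0,0.12,165],[0,0,0,0.12,165],[0,0,0,0,165]]' 20
python3 - <<'E'
from h import *
s=read_state(); print(R.from_rotvec(s['orientation']).as_matrix().round(3),s['tool_pos'],s['opening'])
M=R.from_rotvec(s['orientation']).inv()
for t in([.527,.364,.2286],[.5715,-.229,.2286]): print(M.apply(np.array(t)-s['tool_pos']).round(4))
p=camera_params('wrist');print(p); cv2.imwrite('pics/w1.png',read_camera('wrist')[:,:,::-1])
E
```

```text
t: 1.82
tool_pos: [0.2379, 0.5508, 0.2296]
orientation: [2.269, 2.173, -0.0]
force: [-1.3, 0.7, 0.6]
opening: 0.0331
[[ 0.043  0.999 -0.   ]
 [ 0.999 -0.043 -0.   ]
 [-0.    -0.    -1.   ]] [0.23794373 0.55080773 0.22961587] 0.0331344551811254
[-0.1742  0.2968  0.001 ]
[-0.7648  0.3667  0.001 ]
{'fov_y': 65.85845211985678, 'cx': 327.65615074920095, 'cy': 234.16657922990603, 'position': array([0.24107708, 0.61844573, 0.38506188]), 'rotation': array([ 2.89449439, -0.06048591, -0.00946041])}
```

View pics/w1.png

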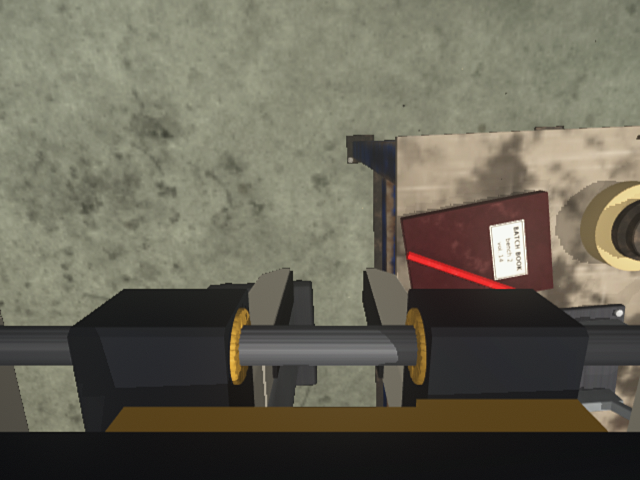

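The wrist camera sits on the tool's +x side (world +y) and looks ahead of the fingers. I'll go past the rod on its −y side and look back at it.

```bash
python3 -m creep '[[-0.036,0.0151,0,0,165],[-0.036,0.0151,0,0,165],[-0.036,0.0151,0,0,165],[-0.036,0.0151,0,0,165],[-0.036,0.0151,0,0,165],[-0.036,0.0151,0,0,165],[-0.036,0.0151,0,0,165],[-0.036,0.0151,0,0,165],[-0.036,0.0151,0,0,165],[-0.036,0.0151,0,0,165],[-0.036,0.0151,0,0,165],[-0.036,0.0151,0,0,165]]'
python3 -m creep '[[-0.036,0.0151,0,0,165],[-0.036,0.0151,0,0,165],[-0.036,0.0151,0,0,165],[-0.036,0.0151,0,0,165],[-0.036,0.0151,0,0,165],[-0.036,0.0151,0,0,165],[-0.036,0.0151,0,0,165],[-0.036,0.0151,0,0,165],[-0.036,0.0151,0,0,165],[-0.036,0.0151,0,0,165],[-0.036,0.0151,0,0,165],[-0.036,0.0151,0,0,165]]'
cat > look.py <<'E'
import sys
from h import *
p=camera_params('wrist'); im=read_camera('wrist'); cv2.imwrite(sys.argv[1],im[:,:,::-1])
s=read_state(); print(s['t'],s['tool_pos'],s['opening'],s['force'])
M=R.from_rotvec(s['orientation']); print(M.as_matrix()[:2,:2].round(4).tolist())
for n,z in {'blue_rod_centre':.011}.items():
    for d in tip_of('wrist',n)[:2]: print('tip',d['confidence'],d['pixel'],at_z(p,d['pixel'],z).round(4))
    for d in silhouettes('wrist',n)[:2]:
        m=d['region'].astype(np.uint8); r=cv2.minAreaRect(cv2.findNonZero(m)); b=cv2.boxPoints(r)
        e=[(b[i]+b[(i+1)%4])/2 for i in range(4)]
        a=(e[0],e[2]) if np.linalg.norm(e[0]-e[2])>np.linalg.norm(e[1]-e[3]) else (e[1],e[3])
        w=[at_z(p,q,z) for q in a]; v=w[1]-w[0]; c=(w[0]+w[1])/2
        print('sil',d['confidence'],np.round(a,1).tolist(),c.round(4),'len',np.linalg.norm(v).round(3),'ang',np.degrees(np.arctan2(v[1],v[0])).round(1),'toolshift',M.inv().apply(c-s['tool_pos']).round(4))
E
python3 look.py pics/w2.png
```

```text
t: 2.87
tool_pos: [0.4033, 0.1106, 0.2301]
orientation: [2.256, 2.186, 0.002]
force: [1.5, 0.8, 0.5]
opening: 0.0328
t: 3.87
tool_pos: [0.5684, -0.328, 0.2295]
orientation: [2.257, 2.186, 0.0]
force: [-0.5, -0.5, 0.1]
opening: 0.0329
3.9167 [ 0.56872673 -0.33407274  0.2266939 ] 0.032729344351468584 [-3.17953668 -0.79308094 -0.55949934]
[[0.0355, 0.9994], [0.9994, -0.0355]]
tip 0.89 [327.1, 105.7] [ 0.5709 -0.2276  0.011 ]
sil 0.7 [[325.5, 19.0], [325.5, 185.0]] [ 0.5693 -0.2281  0.011 ] len 0.15 ang -91.9 toolshift [ 0.1062 -0.0028  0.2155]
```

View pics/w2.png

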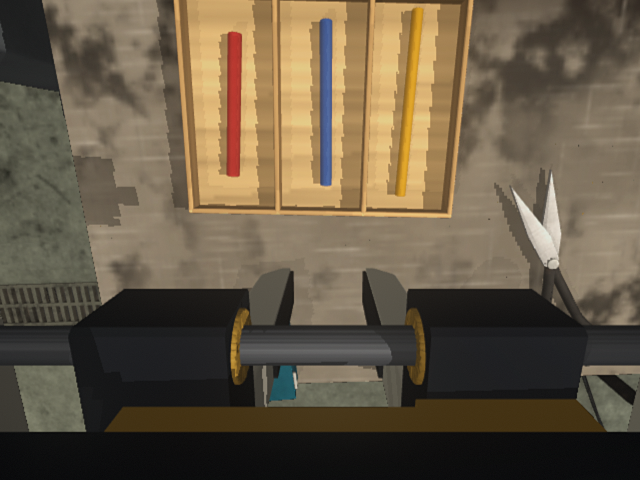

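The blue rod runs from (326,19) to (326,185), with the dividers at columns 277 and 368. It's almost parallel to the tool x axis, at about (0.570, −0.228). Moving over it and down to just above the walls.

```bash
python3 -m creep '[[0.0265,-0.0005,0,0,181],[0.0265,-0.0005,0,0,181],[0.0265,-0.0005,0,0,181],[0.0265,-0.0005,0,0,181],[0,0,0.035,0,181],[0,0,0.035,0,181],[0,0,0.035,0,181],[0,0,0.035,0,181],[0,0,0.026,0,181],[0,0,0,0,181],[0,0,0,0,181]]' 20
python3 look.py pics/w3.png; python3 - <<'E'
from h import *
for c in('top','scene'):
    im=read_camera(c); 
    if c=='scene': x=cv2.resize(im[200:400,360:560],(700,600)[:2] if 0 else (600,600),interpolation=cv2.INTER_CUBIC); cv2.imwrite('pics/s3.png',x[:,:,::-1])
s=read_state();print(s['tool_pos'],s['t'])
E
```

```text
t: 4.93
tool_pos: [0.5687, -0.2184, 0.0629]
orientation: [-2.257, -2.181, 0.001]
force: [0.9, 0.2, 1.6]
opening: 0.0272
4.9833 [ 0.5704806  -0.21948648  0.06521534] 0.027311679144317817 [0.8296168  0.00318517 0.79157366]
[[0.0347, 0.9994], [0.9994, -0.0347]]
tip 0.61 [330.2, 271.4] [ 0.5698 -0.2256  0.011 ]
sil 0.9 [[330.3999938964844, 145.89999389648438], [328.5, 391.0]] [ 0.5692 -0.2303  0.011 ] len 0.154 ang -92.2 toolshift [-0.0108 -0.0009  0.0542]
sil 0.87 [[91.0, 0.0], [91.0, 27.0]] [ 0.4538 -0.0846  0.011 ] len 0.012 ang -100.7 toolshift [ 0.1307 -0.1213  0.0541]
[ 0.57186287 -0.22073335  0.0667069 ] 5.1833
```

View pics/w3.png

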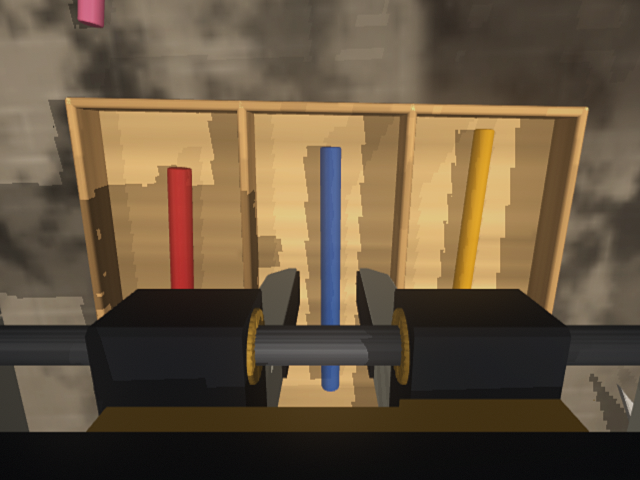

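View pics/s3.png

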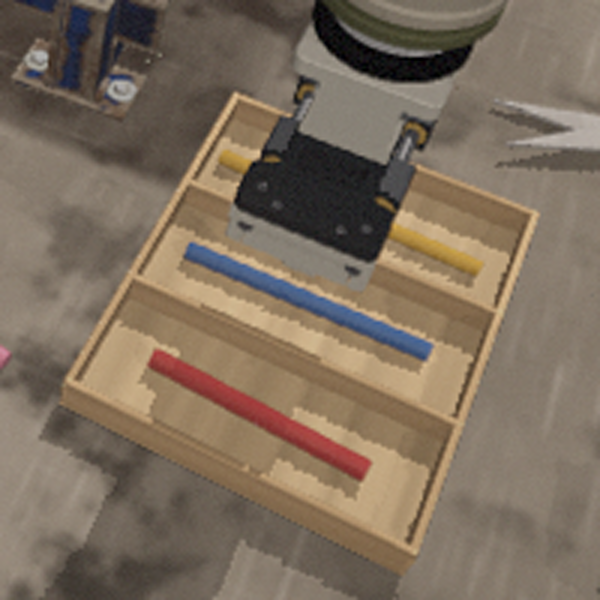

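The fingers straddle the blue rod between the dividers (inside columns 252–402). I'll shift 9 mm in −x, descend, then ease down while watching the force.

```bash
python3 -m creep '[[-0.009,-0.0005,0,0,181],[0,0,0.012,0,181],[0,0,0.012,0,181],[0,0,0.01,0,181],[0,0,0.006,0,181],[0,0,0,0,181],[0,0,0,0,181]]' 
python3 -m creep '[[0,0,0,0,181]]';python3 -m creep '[[0,0,0,0,181]]';python3 -m creep '[[0,0,0.002,0,181],[0,0,0,0,181]]'; python3 -m creep '[[0,0,0,0,181]]'
```

```text
t: 5.77
tool_pos: [0.5684, -0.2285, 0.0224]
orientation: [-2.26, -2.179, 0.001]
force: [0.4, 0.7, 1.3]
opening: 0.0269
t: 5.85
tool_pos: [0.5693, -0.2289, 0.0237]
orientation: [-2.262, -2.18, 0.0]
force: [0.1, -0.8, 1.1]
opening: 0.027
t: 5.93
tool_pos: [0.5697, -0.2292, 0.0243]
orientation: [2.261, 2.179, 0.001]
force: [-0.6, -1.2, 0.9]
opening: 0.0268
t: 6.1
tool_pos: [0.5695, -0.2291, 0.0219]
orientation: [2.262, 2.18, 0.0]
force: [0.3, 0.4, 0.4]
opening: 0.0269
t: 6.18
tool_pos: [0.5693, -0.229, 0.0218]
orientation: [2.262, 2.18, 0.0]
force: [-0.1, 0.0, -0.4]
opening: 0.0273
```

```bash
python3 -m creep '[[0,0,0.0015,0,181],[0,0,0,0,181]]';python3 -m creep '[[0,0,0.001,0,181],[0,0,0,0,181]]'; python3 -m creep '[[0,0,0.001,0,181],[0,0,0,0,181]]'; python3 -m creep '[[0,0,0,0,181]]'
```

```text
t: 6.35
tool_pos: [0.5691, -0.2289, 0.02]
orientation: [-2.262, -2.18, 0.0]
force: [-0.1, -0.9, -0.7]
opening: 0.027
t: 6.52
tool_pos: [0.5691, -0.2289, 0.0189]
orientation: [-2.262, -2.18, 0.0]
force: [-0.8, 0.5, 0.3]
opening: 0.0274
t: 6.68
tool_pos: [0.5691, -0.2289, 0.0179]
orientation: [-2.262, -2.18, 0.0]
force: [-1.7, 0.0, -1.6]
opening: 0.0274
t: 6.77
tool_pos: [0.5691, -0.2289, 0.018]
orientation: [-2.262, -2.18, 0.0]
force: [-0.5, 0.8, -0.0]
opening: 0.0268
```

```bash
python3 -m creep '[[0,0,0,0,200],[0,0,0,0,215],[0,0,0,0,230],[0,0,0,0,245],[0,0,0,0,255],[0,0,0,0,255],[0,0,0,0,255],[0,0,0,0,255]]' 25
python3 -m creep '[[0,0,-0.005,0,255],[0,0,-0.01,0,255],[0,0,-0.01,0,255],[0,0,-0.01,0,255],[0,0,0,0,255]]'
python3 - <<'E'
from h import *
im=read_camera('wrist'); cv2.imwrite('pics/w4.png',im[:,:,::-1]); s=read_state();print(s['tool_pos'],s['opening'],s['force'])
E
```

```text
t: 7.43
tool_pos: [0.5693, -0.229, 0.0182]
orientation: [2.262, 2.18, 0.0]
force: [-0.2, -0.2, 0.1]
opening: 0.0113
t: 7.85
tool_pos: [0.5712, -0.23, 0.057]
orientation: [2.259, 2.177, 0.003]
force: [0.4, -0.4, -0.3]
opening: 0.0115
[ 0.57081973 -0.2297961   0.05576565] 0.011364422494865752 [-0.49807493 -0.36933739 -1.3688863 ]
```

View pics/w4.png

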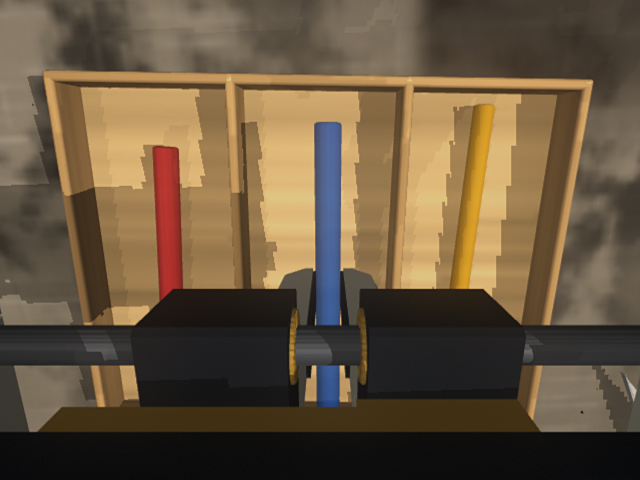

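The rod is held (opening 11.4 mm) and clear of the tray, and the red and yellow rods haven't moved. Lifting and carrying it towards the rest.

```bash
python3 -m creep '[[0,0,-0.02,0,255],[0,0,-0.03,0,255],[0,0,-0.03,0,255],[0,0,-0.03,0,255],[0,0,-0.03,0,255],[0.015,-0.002,0,0,255],[0.025,-0.003,0,0,255],[0.03,-0.004,0,0,255],[0.035,-0.005,0,0,255],[0.035,-0.005,0,0,255],[0.035,-0.005,0,0,255],[0.035,-0.005,0,0,255]]'
python3 -m creep '[[0.035,-0.004,0,0,255],[0.035,-0.004,0,0,255],[0.035,-0.004,0,0,255],[0.035,-0.004,0,0,255],[0.035,-0.004,0,0,255],[0.035,-0.004,0,0,255],[0.025,-0.004,0,0,255],[0.015,-0.003,0,0,255],[0.008,0,0,0,255],[0,0,0,0,255],[0,0,0,0,255],[0,0,0,0,255]]'
python3 - <<'E'
from h import *
p=camera_params('wrist');im=read_camera('wrist'); cv2.imwrite('pics/w5.png',im[:,:,::-1]); s=read_state();print(s['tool_pos'],s['opening'],s['force'])
for d in tip_of('wrist','rest_seat')[:2]: print(d['confidence'],d['pixel'],at_z(p,d['pixel'],.03))
E
```

```text
t: 8.9
tool_pos: [0.5472, -0.0163, 0.1925]
orientation: [-2.262, -2.179, 0.0]
force: [1.2, 0.1, -0.0]
opening: 0.0108
t: 9.9
tool_pos: [0.5267, 0.2398, 0.1929]
orientation: [2.263, 2.179, -0.001]
force: [0.1, -0.2, 0.1]
opening: 0.011
[0.52681716 0.23970753 0.19297729] 0.010875056083290415 [-0.06617685 -0.65127835  0.3406778 ]
0.73 [321.9, 69.7] [0.52649753 0.36252776 0.03      ]
```

View pics/w5.png

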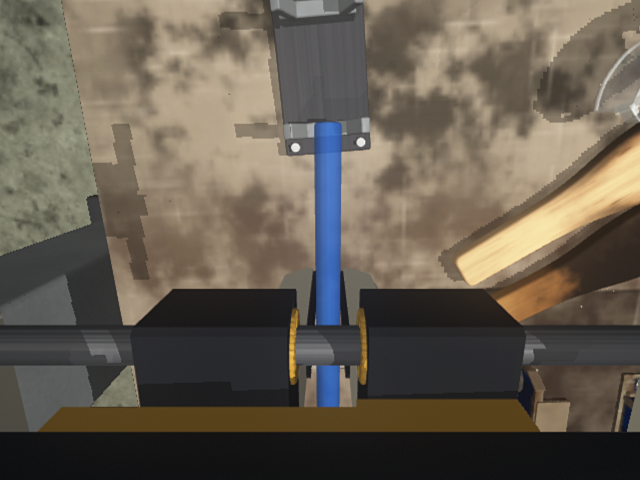

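The rest shows ahead of the held rod at about (322,70), leaning slightly left compared with the rod. I'll measure its yaw from a view at the start, before the arm got in the way.

```bash
python3 - <<'E'
from h import *
im=cv2.imread('pics/top0.png')[200:280,110:220]
cv2.imwrite('pics/r5.png',cv2.resize(im,(770,560),interpolation=cv2.INTER_CUBIC))
im=cv2.imread('pics/w5.png')[0:170,250:400]
cv2.imwrite('pics/r6.png',cv2.resize(im,(525,595),interpolation=cv2.INTER_CUBIC))
E
```

```text
(no output)
```

View pics/r5.png

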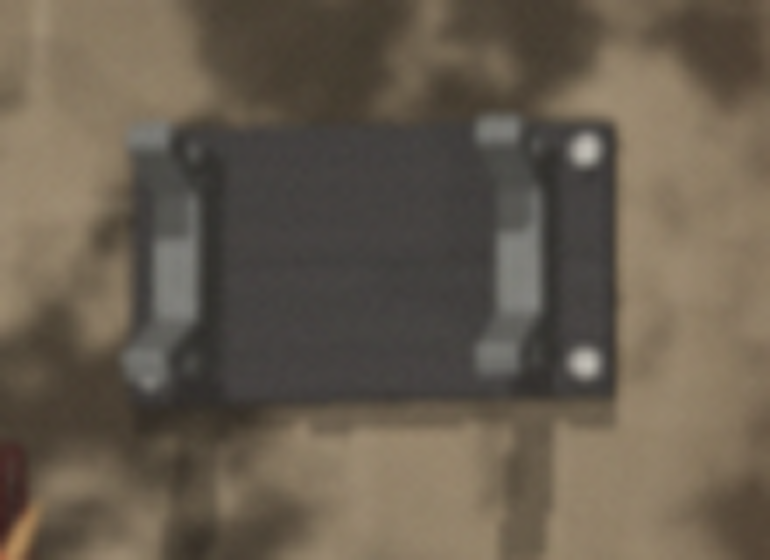

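View pics/r6.png

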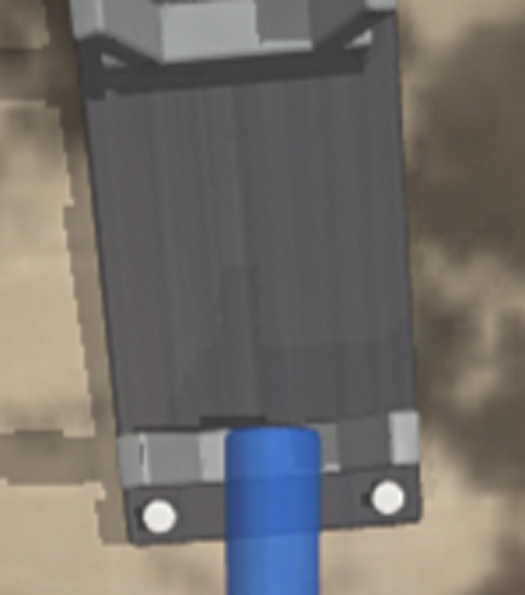

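```bash
python3 - <<'E'
from h import *
p=camera_params('top'); f=lambda u,v:(110+(u+.5)/7-.5,200+(v+.5)/7-.5)
def rep(n,a,b):
    v=b-a; print(n,a.round(4),b.round(4),'mid',((a+b)/2).round(4),'ang',np.degrees(np.arctan2(v[1],v[0])).round(1))
# horn tops z .052: left upper(152,137), left lower(146,360); right upper (498,132), right lower(497,355)
A=[at_z(p,f(*q),.052) for q in [(152,137),(146,360),(498,132),(497,355)]]
rep('horn mid',(A[2]+A[3])/2,(A[0]+A[1])/2); rep('saddleL',A[1],A[0]); rep('saddleR',A[3],A[2])
rep('bolts top',at_z(p,f(585,362),.009),at_z(p,f(585,150),.009))
w=camera_params('wrist'); g=lambda u,v:(250+(u+.5)/3.5-.5,(v+.5)/3.5-.5)
rep('bolts wr',at_z(w,g(160,516),.009),at_z(w,g(387,497),.009))
rep('base L',at_z(w,g(133,545),.008),at_z(w,g(90,100),.008)); rep('base R',at_z(w,g(421,520),.008),at_z(w,g(400,100),.008))
# floor front/back edge of near saddle tops
rep('nearsad floor', at_z(w,g(120,435),.052),at_z(w,g(418,410),.052))
rep('farsad front', at_z(w,g(165,62),.03),at_z(w,g(315,48),.03))
s=read_state();print(np.degrees(np.arctan2(*R.from_rotvec(s['orientation']).as_matrix()[[1,0],0])))
E
```

```text
horn mid [0.5294 0.3183 0.052 ] [0.5262 0.4074 0.052 ] mid [0.5278 0.3628 0.052 ] ang 92.1
saddleL [0.4973 0.4065 0.052 ] [0.5551 0.4083 0.052 ] mid [0.5262 0.4074 0.052 ] ang 1.8
saddleR [0.5004 0.317  0.052 ] [0.5584 0.3195 0.052 ] mid [0.5294 0.3183 0.052 ] ang 2.5
bolts top [0.5014 0.3046 0.009 ] [0.5592 0.3072 0.009 ] mid [0.5303 0.3059 0.009 ] ang 2.6
bolts wr [0.5003 0.3031 0.009 ] [0.5581 0.3056 0.009 ] mid [0.5292 0.3043 0.009 ] ang 2.5
base L [0.4928 0.2961 0.008 ] [0.4892 0.3997 0.008 ] mid [0.491  0.3479 0.008 ] ang 92.0
base R [0.5668 0.2995 0.008 ] [0.5628 0.3969 0.008 ] mid [0.5648 0.3482 0.008 ] ang 92.4
nearsad floor [0.4962 0.3212 0.052 ] [0.5616 0.324  0.052 ] mid [0.5289 0.3226 0.052 ] ang 2.4
farsad front [0.5089 0.4007 0.03  ] [0.5421 0.4022 0.03  ] mid [0.5255 0.4015 0.03  ] ang 2.6
87.79137531595575
```

Rest centre is (0.527, 0.363) and its axis is at 92.3°; the tool is at 87.8°. So I twist −0.079 rad, move over, and go down to a hover above the horns.

```bash
python3 -m creep '[[0,0,0,-0.04,255],[0,0,0,-0.039,255],[0.02,0.001,0,0,255],[0.03,0.0014,0,0,255],[0.03,0.001,0,0,255],[0.025,0.001,0,0,255],[0.018,0.001,0,0,255],[0,0,0.02,0,255],[0,0,0.035,0,255],[0,0,0.035,0,255],[0,0,0.018,0,255],[0,0,0,0,255]]'
python3 -m creep '[[0,0,0,0,255],[0,0,0,0,255],[0,0,0,0,255]]'
python3 - <<'E'
from h import *
for c in('wrist','scene','top'):
    im=read_camera(c)
    if c=='scene': im=cv2.resize(im[120:280,100:300],(750,600),interpolation=cv2.INTER_CUBIC)
    if c=='top': im=cv2.resize(im[170:300,90:250],(738,600),interpolation=cv2.INTER_CUBIC)
    cv2.imwrite(f'pics/h_{c}.png',im[:,:,::-1])
s=read_state();print(s['t'],s['tool_pos'],s['opening'],s['force'],np.degrees(np.arctan2(*R.from_rotvec(s['orientation']).as_matrix()[[1,0],0])))
E
```

```text
t: 11.0
tool_pos: [0.5236, 0.361, 0.0788]
orientation: [-2.174, -2.264, 0.015]
force: [0.4, -1.1, -1.4]
opening: 0.0112
t: 11.25
tool_pos: [0.5287, 0.3647, 0.0881]
orientation: [2.174, 2.266, 0.007]
force: [0.6, -0.1, -0.3]
opening: 0.0116
11.4 [0.52797593 0.36459261 0.08724578] 0.01093959359374183 [ 0.12108764  0.47628427 -0.9063958 ] 92.39978567172436
```

View pics/h_wrist.png

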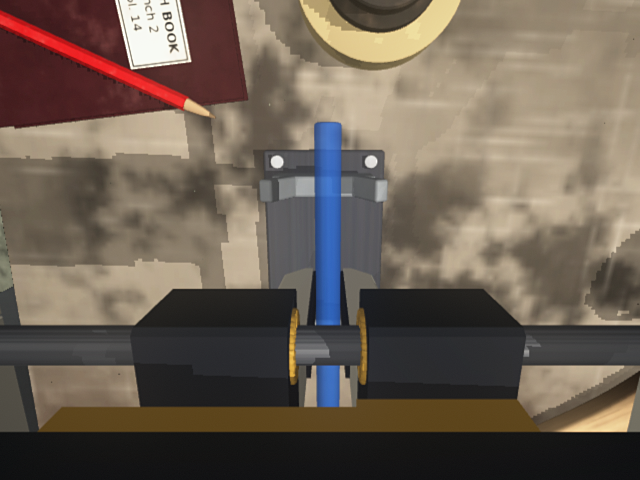

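View pics/h_scene.png

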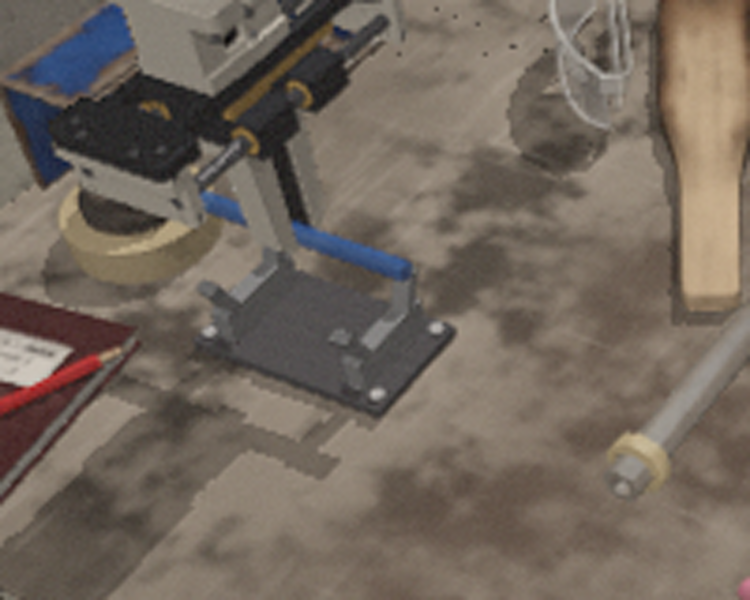

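View pics/h_top.png

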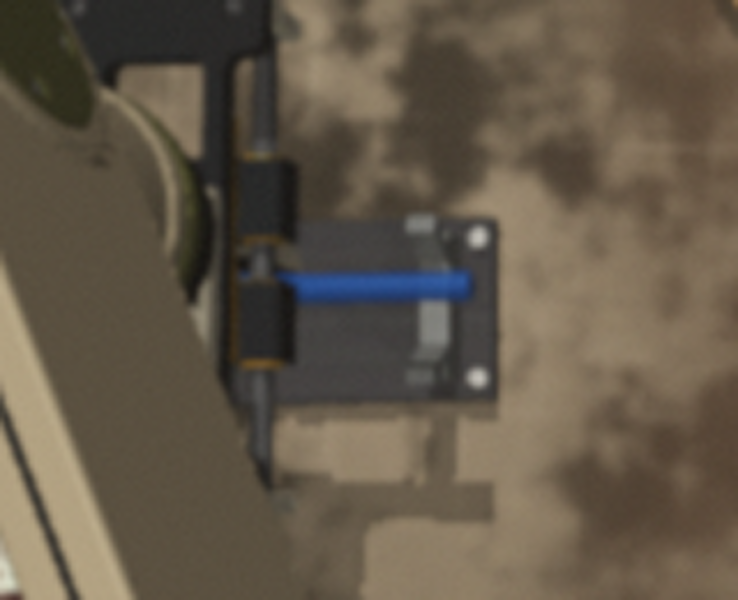

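The rod is over both notches: in the wrist view it's at column 328 between the far horns at 265 and 382. A small trim, then down gently.

```bash
python3 -m creep '[[-0.001,-0.001,0.012,0,255],[0,0,0.012,0,255],[0,0,0.008,0,255],[0,0,0.004,0,255],[0,0,0,0,255],[0,0,0,0,255],[0,0,0,0,255]]'
python3 -m creep '[[0,0,0.002,0,255],[0,0,0,0,255],[0,0,0,0,255]]'
python3 -m creep '[[0,0,0.001,0,255],[0,0,0,0,255],[0,0,0,0,255]]'
```

```text
t: 11.98
tool_pos: [0.5261, 0.3632, 0.0494]
orientation: [2.174, 2.268, 0.001]
force: [0.2, -0.1, -0.7]
opening: 0.0116
t: 12.23
tool_pos: [0.526, 0.3631, 0.0474]
orientation: [2.174, 2.267, 0.001]
force: [-0.1, 0.2, 0.2]
opening: 0.0114
t: 12.48
tool_pos: [0.5258, 0.363, 0.0461]
orientation: [2.174, 2.268, -0.0]
force: [-0.0, -0.7, -0.3]
opening: 0.0112
```

```bash
python3 -m creep '[[0,0,0.001,0,255],[0,0,0,0,255],[0,0,0,0,255]]'
python3 -m creep '[[0,0,0.001,0,255],[0,0,0,0,255],[0,0,0,0,255]]'
python3 -m creep '[[0,0,0.0007,0,255],[0,0,0,0,255],[0,0,0,0,255]]'
```

```text
t: 12.73
tool_pos: [0.5258, 0.363, 0.045]
orientation: [-2.174, -2.268, 0.0]
force: [-0.7, 0.4, 0.5]
opening: 0.011
t: 12.98
tool_pos: [0.5258, 0.363, 0.044]
orientation: [-2.174, -2.268, 0.0]
force: [-0.0, 0.3, -0.8]
opening: 0.0111
t: 13.23
tool_pos: [0.5258, 0.363, 0.0433]
orientation: [-2.174, -2.268, 0.0]
force: [-0.6, 0.1, -0.0]
opening: 0.0114
```

```bash
python3 -m creep '[[0,0,0.0006,0,255],[0,0,0,0,255],[0,0,0,0,255]]'
python3 -m creep '[[0,0,0.0006,0,255],[0,0,0,0,255],[0,0,0,0,255]]'
python3 - <<'E'
from h import *
for c in('wrist','scene'):
    im=read_camera(c)
    if c=='scene': im=cv2.resize(im[120:280,100:300],(750,600),interpolation=cv2.INTER_CUBIC)
    cv2.imwrite(f'pics/d_{c}.png',im[:,:,::-1])
    s=read_state();print(s['force'],s['wrist_torque'])
E
```

```text
t: 13.48
tool_pos: [0.5259, 0.363, 0.0432]
orientation: [2.174, 2.268, 0.0]
force: [-1.3, -0.8, 3.7]
opening: 0.0113
t: 13.73
tool_pos: [0.526, 0.3631, 0.0432]
orientation: [2.174, 2.268, 0.0]
force: [-4.1, -2.7, 7.9]
opening: 0.0111
[-3.17113807 -3.16915263  7.87567311] [-0.49737354  0.78277334 -0.05239445]
[-3.90804379 -2.62779658  6.7482217 ] [-0.51359915  0.74026196 -0.04396061]
```

View pics/d_wrist.png

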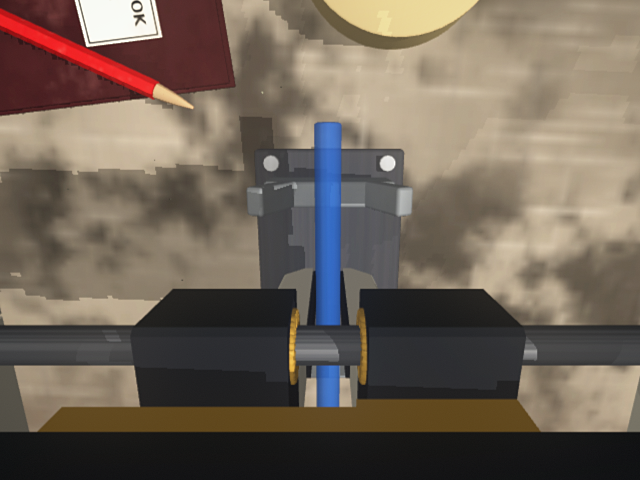

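View pics/d_scene.png

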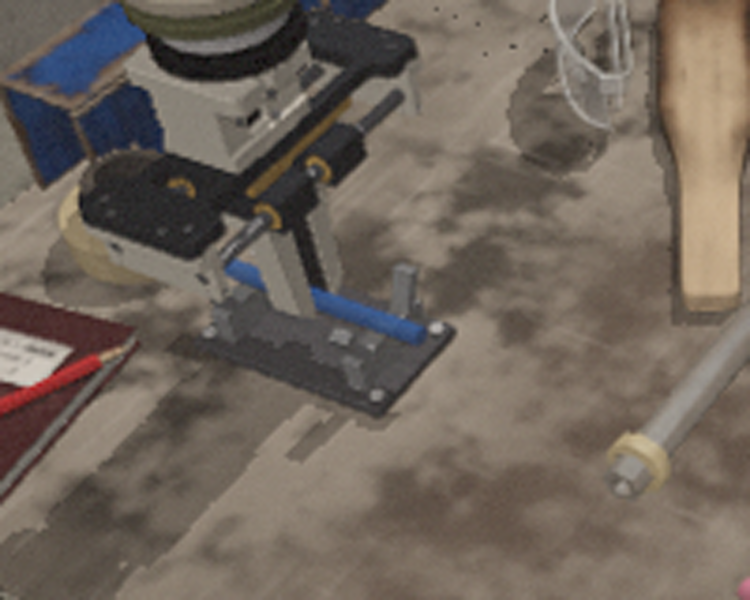

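Contact came at TCP z 0.0432, which is the expected seat height, with about 7 N. I'll back off 0.8 mm, open slowly and retreat straight up.

```bash
python3 -m creep '[[0,0,-0.0008,0,255],[0,0,0,0,255]]' 
python3 -m creep '[[0,0,0,0,222],[0,0,0,0,215],[0,0,0,0,205],[0,0,0,0,190],[0,0,0,0,170],[0,0,0,0,160],[0,0,0,0,160],[0,0,0,0,160]]' 5
python3 - <<'E'
from h import *
for c in('wrist',):
    im=read_camera(c); cv2.imwrite(f'pics/e_{c}.png',im[:,:,::-1])
    s=read_state();print(s['force'],s['opening'],s['tool_pos'])
E
```

```text
t: 14.0
tool_pos: [0.526, 0.3631, 0.0432]
orientation: [2.174, 2.268, 0.001]
force: [-1.9, -0.3, 3.7]
opening: 0.0114
t: 14.67
tool_pos: [0.5258, 0.363, 0.043]
orientation: [2.174, 2.268, -0.0]
force: [0.0, -1.0, 0.5]
opening: 0.0346
[ 0.40142415 -0.02097166 -0.08868306] 0.034720610663029235 [0.52582667 0.36299562 0.04301203]
```

View pics/e_wrist.png

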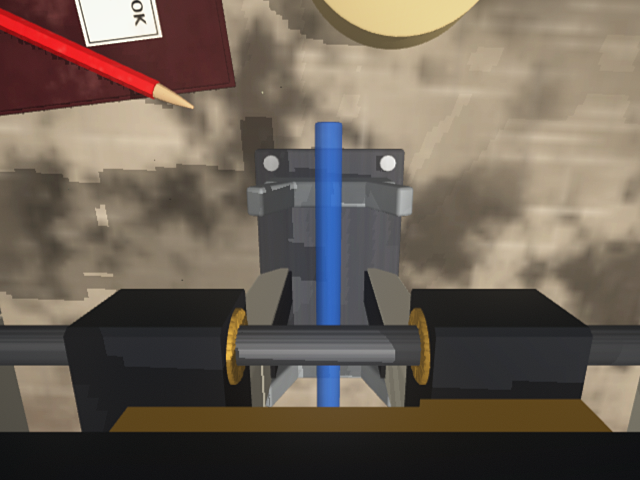

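The rod is released and lies at column 328 inside the notch, with both pads clear of it. Going up, then back in −y so the cameras can see it.

```bash
python3 -m creep '[[0,0,-0.006,0,160],[0,0,-0.015,0,160],[0,0,-0.03,0,160],[0,0,-0.035,0,160],[0,0,-0.035,0,160],[0,0,-0.035,0,160],[-0.03,0,0,0,160],[-0.035,0,0,0,160],[-0.035,0,0,0,160],[-0.035,0,0,0,160],[-0.02,0,0,0,160],[0,0,0,0,160]]'
python3 -m creep '[[0,0,0,0,160],[0,0,0,0,160]]'
python3 - <<'E'
from h import *
for c in('wrist','scene','top'):
    p=camera_params(c);im=read_camera(c); cv2.imwrite(f'pics/f_{c}.png',im[:,:,::-1])
    for d in silhouettes(c,'blue_rod_centre')[:3]:
        m=d['region'].astype(np.uint8); r=cv2.minAreaRect(cv2.findNonZero(m)); b=cv2.boxPoints(r)
        e=[(b[i]+b[(i+1)%4])/2 for i in range(4)]
        a=(e[0],e[2]) if np.linalg.norm(e[0]-e[2])>np.linalg.norm(e[1]-e[3]) else (e[1],e[3])
        w=[at_z(p,q,.036) for q in a]; v=w[1]-w[0]; q=(w[0]+w[1])/2
        print(c,d['confidence'],np.round(a,0).tolist(),q.round(4),'len',np.linalg.norm(v).round(3),'ang',np.degrees(np.arctan2(v[1],v[0])).round(1))
s=read_state();print(s['t'],s['tool_pos'],s['force'])
a=cv2.imread('pics/f_scene.png');b=cv2.resize(a[120:280,100:300],(750,600),interpolation=cv2.INTER_CUBIC);cv2.imwrite('pics/f_s2.png',b)
E
```

```text
t: 15.72
tool_pos: [0.5328, 0.2044, 0.1998]
orientation: [2.177, 2.263, -0.0]
force: [-0.6, 0.2, -0.2]
opening: 0.0349
t: 15.88
tool_pos: [0.5325, 0.2087, 0.1995]
orientation: [-2.175, -2.267, -0.001]
force: [0.5, 0.5, 0.4]
opening: 0.0349
wrist 0.93 [[328.0, 0.0], [328.0, 126.0]] [0.5269 0.3348 0.036 ] len 0.093 ang -87.6
scene 0.93 [[153.0, 189.0], [213.0, 210.0]] [0.5264 0.3603 0.036 ] len 0.153 ang -86.8
scene 0.64 [[298.0, 275.0], [362.0, 321.0]] [ 0.449  -0.0256  0.036 ] len 0.147 ang -103.5
top 0.84 [[322.0, 264.0], [398.0, 282.0]] [ 0.4664 -0.0099  0.036 ] len 0.145 ang -102.5
top 0.63 [[172.0, 235.0], [124.0, 237.0]] [0.5268 0.3819 0.036 ] len 0.088 ang 93.0
top 0.23 [[429.0, 176.0], [516.0, 186.0]] [ 0.6439 -0.2221  0.036 ] len 0.167 ang -95.1
16.1833 [0.53216914 0.20895836 0.19889937] [0.62171038 0.318605   0.53987571]
```

View pics/f_wrist.png

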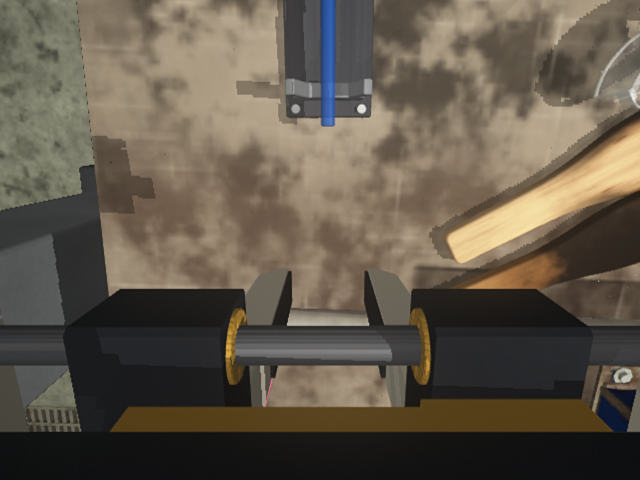

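View pics/f_scene.png

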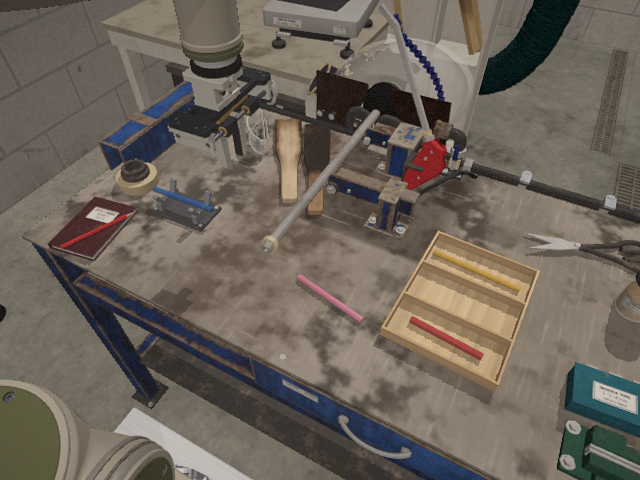

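View pics/f_s2.png

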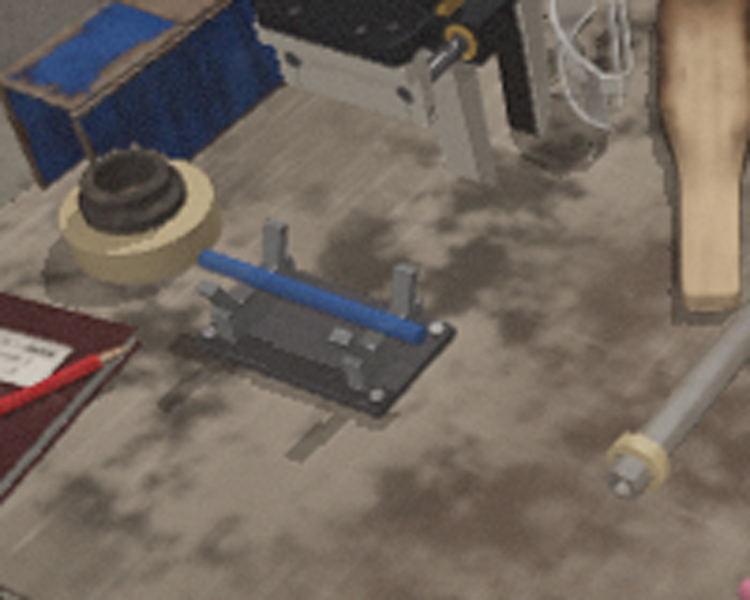

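The scene view shows the blue rod lying in both notches at (0.526, 0.360), along about 93°. The red and yellow rods are in place and the gripper is clear, so I'm handing in.

```bash
python3 -c "
from plant import *
print(close_job())"
```

```text
the job is handed in; nothing more can be done
None
```

The blue rod is out of the tray's middle compartment and resting in both notches of the warming rest. I let go of it there and handed the job in at about 16 s of the 35 s allowed.

- **Placing:** I lowered it in small steps until the rest took it at about 8 N. I then eased up, opened slowly and pulled straight up.
- **Last check:** the scene camera puts the rod at about (0.526, 0.360), along 93°. The rest measured (0.527, 0.363) along 92.3°, so it is centred to about 3 mm.
- **Other rods:** the red and yellow rods look unmoved in their compartments, and the gripper is clear of everything.
- **What disagreed:** in the last wrist and top pictures the blue rod was only partly visible, cut off by the frame in the wrist view. Their estimates along its length were therefore off, but both agree across it (x ≈ 0.527). The detectors also reported the pink look-alike, which I ignored.

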